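Close the back of a light-box picture frame and press its new seal

TASK

The light-box picture frame lies face down with its hinged back standing open: fold the back down into the frame, then turn the wing fastener on it a quarter turn clockwise until the slot along its wing lines up with the two notches in the plate around it. Then let go of the wing, press with your fingers on the bare board of the back, firmly but without leaning hard on it, until it is flush with the frame's rim, and finish while still holding it pressed so that the new foam seal can take. Leave the other things on the table where they are.

Things in the scene. Friction and masses are not known exactly. Their poses are not given: they have to be found in the camera images.
- frame: The light-box picture frame, face down and fixed to the table, 200 (its x) x 280 (its y) x 55 mm high, a wooden rim 8 mm wide round a recess for the back. Origin: centre of its underside, on the table; z up. The hinge runs along its +x side (the side away from the robot when yaw is 0); the free edge of the closed back lies on its -x side.
- hinge (a point): Middle of the hinge line (fixed to the frame): 89 mm along the frame's +x from its centre, 55 mm above the table. The hinge line runs along the frame's y.
- back (a joint): Angle of the hinged back in rad: 0 = closed, flush with the rim; grows as it opens up over the hinge (1.57 = upright). Starts at 1.15 to 1.65. Stiff hinge, stays where left; 2 to 4 N at the free edge moves it. It meets the foam seal at 0.024 (edge 4 mm proud of the rim); let go, the seal springs it back to about 0.015. About 13 N on the board near the free edge holds it fully flush.
- board (a point): Centre of the outer face of the back's plywood board, 91 mm from the hinge line. The board is 175 mm (its x) x 260 mm (its y) x 8 mm, from 3.5 to 178.5 mm from the hinge line; z points out of the outer face (up when closed), x from the free edge to the hinge. The face is bare apart from the fastener and the flat hinge leaf.
- edge (a point): Middle of the free edge of the board on its outer face, 178.5 mm from the hinge line.
- fastener (a joint): Angle of the wing fastener in rad, growing clockwise seen on the outer face. 0 = wing along the free edge, unlocked: its cross bar under the board drops through the keeper in the frame (up to 0.35 is open enough). 1.571 = wing square to the free edge, its slot in line with the two notches, locked. Starts at 0.1 to 0.3, can turn on to 1.95, stays where left; 0.06 N m turns it.
- wing (a point): Middle of the steel wing, on its turning axis: 158 mm from the hinge line, middle of the board's length, 14.5 mm above the outer face. The wing is an upright bar 10 mm thick, 30 mm long, from 4 to 25 mm above the board, on a round base 25 mm across and 4 mm high. With the fastener at 0 its length lies along the frame's y. The point's x is across the wing.
- tape: Bystander: roll of masking tape, 100 mm across, 24 mm high; origin under its centre.
- tube_a: Bystander: paint tube lying flat, 140 mm long, 22 mm high.
- tube_b: Bystander: second paint tube lying flat, 140 mm long, 22 mm high.
- glue: Bystander: glue bottle, 58 mm across, 115 mm high; origin under its centre.
- driver: Bystander: screwdriver lying on the table, 190 mm long.
- brush: Bystander: brush lying on the table, 200 mm long.
- water: Bystander: water bottle, 62 mm across, 190 mm high; origin under its centre.

How it is judged:
By the outcome, as a careful person would: the job done as asked, in the order asked, and still so for the second after the job is handed in, while the arm keeps its last pose, push and grip.
It also fails if it takes over 64 s, if anything falls off the work surface, if the arm or the gripper's body presses on something with over 40 N, if the wrist force passes 120 N, or if a joint passes its speed limit or range.

ROBOT

A 6-joint arm with a two-finger parallel gripper is mounted at the origin on the work surface. World frame = base frame: x ahead of the robot, y to its left, z up, the work surface at z = 0. Lengths are in m, angles in rad, forces in N, time in s.
With the tool pointing down it reaches from about 0.375 to 0.9 m from the base axis. Payload 3.1 kg.
Tool frame: the origin (TCP) lies on the centre line of the jaws, within the pads' length; the fingertips stand 22 mm ahead of it and the grasp point (between the pads) lies 3 mm ahead of it; z points along the fingers, y is the line along which they close (so a half turn about z gives the same grasp; the last joint's range is limited). The gripper opens to 85 mm and grips with 20 to 120 N. Pads are 22 mm wide; open, the fingers measure 114 mm over their backs; the gripper's body (76 mm by 85 mm) begins 54 mm behind the grasp point. The pads swing forward as they close: fully open they stand 13 mm farther back than shut.
Start: joints at [-1.462, 0.527, 1.433, -0, 1.181, -0.178], TCP at [0.177, -0.599, 0.253] pointing down, gripper open.
Joint ranges: [-3.08, 3.08], [-0.75, 2.2], [0.22, 2.44], [-1.43, 4.57], [0, 2.65], [-2.85, 2.85]. Speed limits (rad/s): [2.79, 2.79, 3.14, 3.14, 3.14, 3.14].

INTERFACE

Orientations are given as a unit quaternion [x, y, z, w].
In Python, from station import manip gives the robot as it stands.
- The arm moves only by the tool drive_effector, called after "Emit:" as name(argument=value, ...) on one line, values as JSON. Schema: {"type":"object","properties":{"segments":{"type":"object","properties":{"dx":{"type":"array","items":{"type":"number"},"minItems":1,"maxItems":20},"dy":{"type":"array","items":{"type":"number"},"minItems":1,"maxItems":20},"dz":{"type":"array","items":{"type":"number"},"minItems":1,"maxItems":20},"spin":{"type":"array","items":{"type":"number"},"minItems":1,"maxItems":20},"jaw":{"type":"array","items":{"type":"number"},"minItems":1,"maxItems":20}},"additionalProperties":false,"required":["dx","dy","dz","spin","jaw"]},"clamp_n":{"type":"number"},"only":{"type":"string"},"quiet":{"type":"boolean"},"lines":{"type":"string"}},"required":["segments"],"additionalProperties":false}. segments is an object with one list for each field, all of the same length, 1 to 20, a row being the entries at one place: dx, dy, dz (the shift in fractions of the full range, 1 being 1000 mm), spin (a turn about the tool's z in parts of the range, where 1.0 means 90 degrees), jaw (the opening from 0.0 (shut) to 1.0 (fully open)); each row is the pose to reach, as a shift and turn from the pose commanded when the call began, along the tool's axes at that moment; what a row does not reach only later rows make up. A row lasts 1/10 s, in which the tool goes at most 0.05 m and 0.15 rad, less where a joint would pass 70% of its speed; a pose out of reach is approached as far as the arm can. The fingers move at their own pace and stop on an object; clamp_n is the grip in N (left out, the last holds). Time passes only in rows, so rows that do not move let the fingers close. The tool returns the time, the measured TCP pose, the force, the opening and the grip force at its end. only (a regular expression) keeps the lines of the reply that match it, lines (a string "A,B") keeps lines A to B, and quiet returns only ok. Shift and turn numbers lie between -1 and 1, and a call with a number outside is refused. Input that does not fit is refused with a message, and nothing moves.
- manip.sense(): the state, without advancing time (a new reading comes with each control period).
- manip.snapshot(name): name is "scene" or "top"; returns a dict with "pixels" (480x640x3 uint8, red, green, blue), "range_z" (480x640 float32, m along the optical axis (not along the pixel's ray), 0 where there is no reading), "fov_y" (degrees; the focal length in pixels is half the picture's height over the tangent of half this angle, whatever the lens; pixels are square), "cx", "cy" (the principal point, pixels), "k1" (the pictures are not rectified: a ray, as slopes to the right and down, at radius r is drawn at 1 + k1 r^2 times it, then the intrinsics apply), "R" (3x3) and "t" (3): a world point X has camera coordinates R X + t. Camera axes: x right, y down, z forward; pixel columns grow to the right and rows downward; lengths in m; the calibration is good to about 2 mm. A picture is of the moment at which its call begins.
- manip.sign_off(): hands the job in; it is judged then, once.
The state is a dict: "t": time; "q": joint angles; "qd": joint speeds; "tau": joint torques, N m; "tcp_pos": TCP position; "tool_rot": TCP orientation; "force": force on the tool from outside, world axes, zero at the start; "ft_torque": the same for the moment, N m; "finger_gap": opening from 0.0 (shut) to 1.0 (fully open); "gripper_force": force on a finger pad.
Only numpy, scipy, OpenCV 4.12 (cv2) and the standard library are available. Lean on these libraries where they do the work, as an engineer would, in place of code of your own. Each camera call takes 0.05 s, during which the arm holds its last target. There are 200 camera calls.

## Working session

There is one attempt and no reset: what is moved stays moved. The work goes in short steps, Python scripts to look and compute and a tool call to move; the robot and the scene stay as the last step left them, time stands still between calls to the robot, and variables do not carry over. Pictures are saved under pics/ and viewed, at most 10 in all, crops included, and the job is handed in when it is done.

```bash
ls; mkdir -p pics; cat > h.py <<'E'
import numpy as np,cv2
from station import manip
def snap(n):
    s=manip.snapshot(n); cv2.imwrite
    return s
def cloud(s):
    f=240/np.tan(np.radians(s["fov_y"])/2)
    K=np.array([[f,0,s["cx"]],[0,f,s["cy"]],[0,0,1.]])
    v,u=np.mgrid[0:480,0:640].astype(float)
    p=cv2.undistortPoints(np.stack([u.ravel(),v.ravel()],1)[:,None],K,np.array([s["k1"],0,0,0,0.])).reshape(480,640,2)
    z=np.asarray(s["range_z"],float)
    P=np.dstack([p*z[...,None],z])
    R=np.array(s["R"]);t=np.array(s["t"])
    W=(P-t)@R
    W[z<=0]=np.nan
    return W
E
python3 - <<'E'
from h import *
for n in("scene","top"):
    s=snap(n); np.savez(f"{n}0.npz",**s); cv2.imwrite(f"pics/{n}0.png",s["pixels"][...,::-1]); print(n,s["fov_y"],s["k1"],(-np.array(s["R"]).T@s["t"]).round(3))
print(manip.sense())
E
```

```text
pics
station.py
scene 56.2289897078475 0.03051419681473989 [1.168 0.556 0.91 ]
top 42.533429333964015 -0.08716491556308638 [0.379 0.093 1.556]
{'t': 0.1, 'q': array([-1.46149503e+00,  5.28397946e-01,  1.43377072e+00,  2.58787752e-06,
        1.18141443e+00, -1.78511163e-01]), 'qd': array([-0.00207748, -0.00229458, -0.00169264, -0.00115308,  0.00145897,
       -0.00015615]), 'tau': array([ 1.56516599e-04, -4.43303776e+01, -1.78586161e+01, -2.25066815e-04,
        3.91069523e-03,  7.96923786e-06]), 'tcp_pos': array([ 0.17736497, -0.59867649,  0.25241733]), 'tool_rot': array([ 9.89662936e-01,  1.43409493e-01,  3.56285889e-05, -9.94584684e-04]), 'force': array([ 0.04050988, -0.39992769, -0.22493209]), 'ft_torque': array([ 0.01374375,  0.00011644, -0.01386247]), 'gripper_force': 0.0, 'finger_gap': 0.998530970544422}
```

View pics/scene0.png

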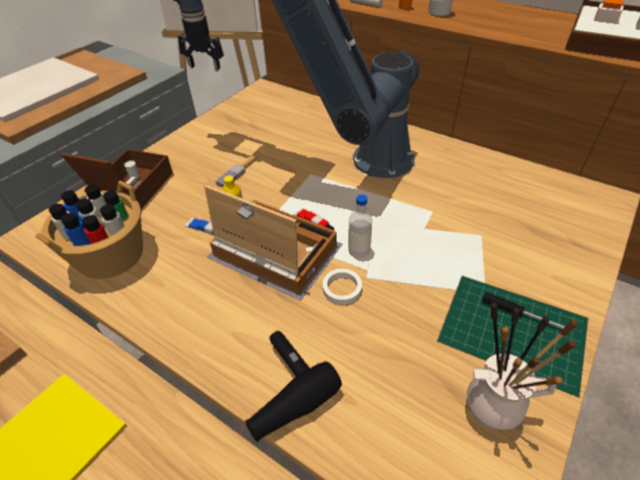

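View pics/top0.png

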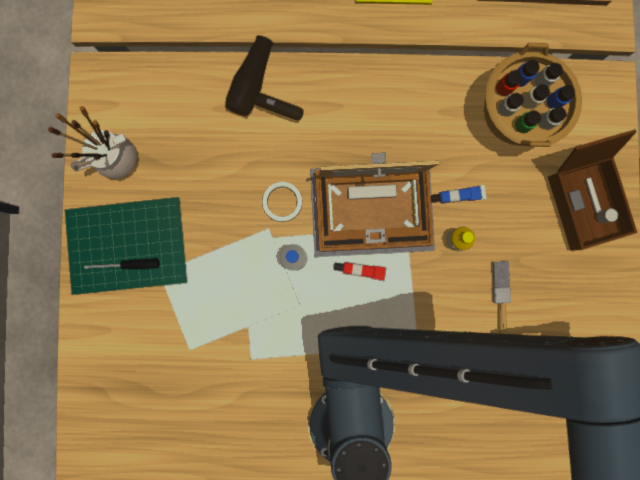

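The scene view shows the frame near (275,245), with its back upright and the fastener at (246,211). In the top view the frame spans (312,168) to (435,255), hinge on the upper (+x) side and keeper at (375,236). The water bottle is at (292,257), the glue at (463,238), the red tube at (360,271) and the blue tube at (460,195).

```bash
python3 - <<'E'
from h import *
T=dict(np.load("top0.npz"));S=dict(np.load("scene0.npz"))
W=cloud(T);V=cloud(S)
# rim points in top
reg=np.zeros((480,640),bool);reg[150:265,300:445]=1
z=W[...,2]
m=reg&(abs(z-.055)<.005)
m=cv2.morphologyEx(m.astype(np.uint8),cv2.MORPH_OPEN,np.ones((2,2)))>0
P=W[m][:,:2]; print(len(P),P.min(0),P.max(0)); 
r=cv2.minAreaRect((P*1000).astype(np.float32));print("rim rect",r)
# board in scene
reg=np.zeros((480,640),bool);reg[180:275,200:305]=1
c=V[...,:];m=reg&(c[...,2]>.09)&(c[...,0]>.4)&(c[...,2]<.26)
B=c[m];
for i in range(6):
    o=B.mean(0);n=np.linalg.svd(B-o,full_matrices=0)[2][2];d=(B-o)@n;B=B[abs(d)<max(.003,2*d.std())] if i<5 else B
n*=np.sign(n[0]);print("board",o,n,len(B),d.std(),"angle",np.arctan2(n[0],n[2]),"yaw",np.arctan2(n[1],n[0]))
print(B.min(0),B.max(0))
# fastener: points proud of plane
d=(c-o)@n;F=m&(d>.008)&(d<.04);print("proud",c[F].mean(0),F.sum(),np.argwhere(F).mean(0))
def mk(A,y0,y1,x0,x1,k):return cv2.resize(A["pixels"][y0:y1,x0:x1,::-1],None,fx=k,fy=k,interpolation=cv2.INTER_CUBIC)
a=mk(S,175,295,195,345,5);cv2.imwrite("pics/c1.png",a)
b=mk(T,145,290,270,490,3.6);cv2.imwrite("pics/c2.png",b)
for nm,(u,v) in dict(water=(292,257),glue=(463,238),red=(360,271),blue=(460,195)).items():print(nm,W[v,u].round(3))
E
```

```text
1008 [nan nan] [nan nan]
rim rect ((536.6895141601562, -56.76936340332031), (196.9740753173828, 291.42523193359375), 3.820502996444702)
board [ 0.62075566 -0.03437924  0.16612719] [0.99548938 0.06606888 0.06808668] 3731 0.001151449601352632 angle 1.5025074919144739 yaw 0.06627105171802465
[ 0.60536416 -0.17323455  0.09011474] [0.63578701 0.08870067 0.23837987]
proud [ 0.63640327 -0.03823533  0.21933655] 104 [212.84615385 243.60576923]
water [0.411 0.145 0.192]
glue [ 0.463 -0.255  0.109]
red [ 0.382 -0.018  0.025]
blue [ 0.576 -0.268  0.025]
```

View pics/c1.png

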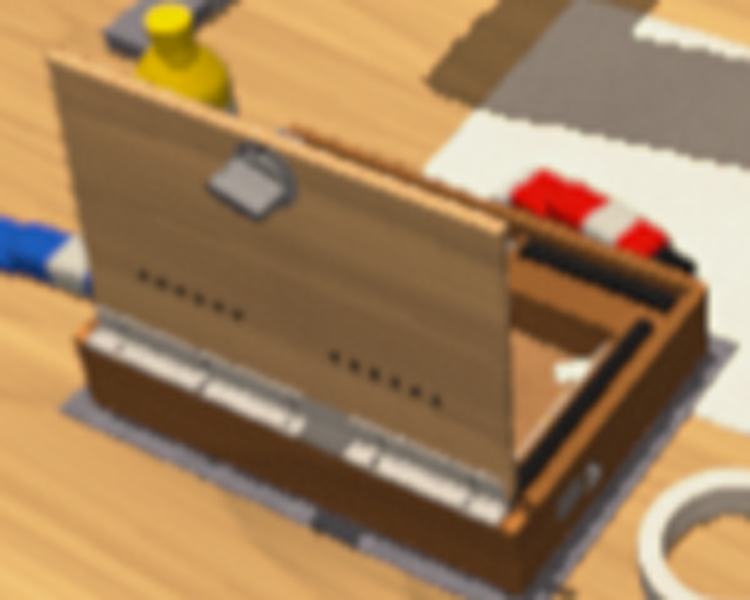

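View pics/c2.png

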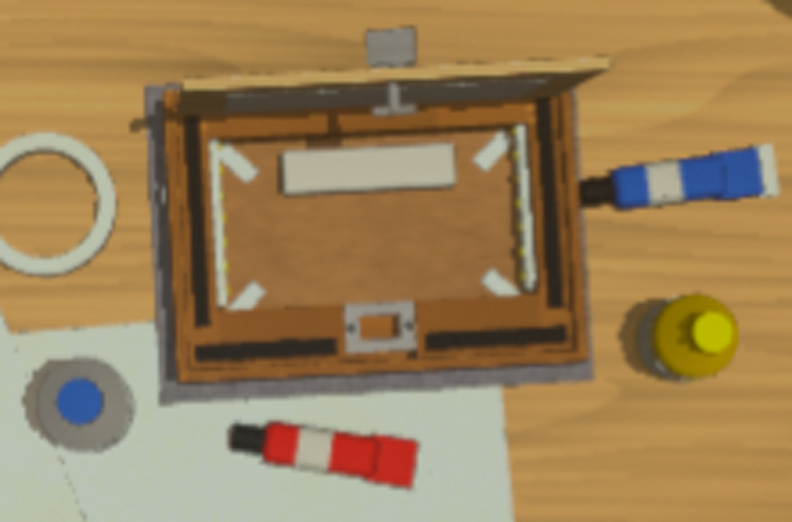

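The first crop shows the wing at (255,183), lying roughly along the free edge. The second shows the frame's rim, with the back's edge seen end-on along (180..610, 75) and the keeper at (380,327). The frame's yaw is about 0.066, the hinge is near (0.629,-0.042) and the back is at about 1.50 rad.

```bash
cat >> h.py <<'E'
from scipy.spatial.transform import Rotation as Ro
H=np.array([.629,-.042,.055]);YAW=.066
ex=np.array([np.cos(YAW),np.sin(YAW),0]);ey=np.array([-ex[1],ex[0],0])
def fw(x,y,z): return H+x*ex+y*ey+np.array([0,0,z])   # hinge-relative (frame axes) -> world
def go(*targets):
    s=manip.sense();R=Ro.from_quat(s["tool_rot"]).as_matrix();yaw=np.arctan2(R[1,0],R[0,0])
    print("yaw",yaw.round(3),"q",s["q"].round(2))
    for p in targets: print(np.round(p,3),"->",(R.T@(p-s["tcp_pos"])).round(3))
E
python3 - <<'E'
from h import *
go(fw(.07,-.06,.25),fw(.07,-.06,.17))
E
```

```text
yaw 0.288 q [-1.46  0.53  1.43  0.    1.18 -0.18]
[ 0.703 -0.097  0.305] -> [ 0.646 -0.332 -0.052]
[ 0.703 -0.097  0.225] -> [ 0.646 -0.332  0.028]
```

Careful with the scale: turns go in shares of 90 degrees. That gives: 0.22 rad is 0.1401.

Emit:
drive_effector(segments={"dx": [0,0.65,0.65,0.65,0.65,0.65,0.65,0.65,0.65,0.65,0.65,0.65,0.65,0.65,0.65,0.65,0.65,0.65],"dy": [0,-0.33,-0.33,-0.33,-0.33,-0.33,-0.33,-0.33,-0.33,-0.33,-0.33,-0.33,-0.33,-0.33,-0.33,-0.33,-0.33,-0.33],"dz": [-0.05,-0.052,-0.052,-0.052,-0.052,-0.052,-0.052,-0.052,-0.052,-0.052,-0.052,-0.052,-0.052,-0.052,-0.052,-0.052,-0.052,-0.052],"spin": [0,0.1401,0.1401,0.1401,0.1401,0.1401,0.1401,0.1401,0.1401,0.1401,0.1401,0.1401,0.1401,0.1401,0.1401,0.1401,0.1401,0.1401],"jaw": [0,0,0,0,0,0,0,0,0,0,0,0,0,0,0,0,0,0]})

```text
t: 1.9
tcp_pos: [0.7067, -0.0977, 0.3042]
tool_rot: [0.999, 0.035, -0.001, -0.0]
force: [0.6, 0.0, -0.2]
finger_gap: -0.003
gripper_force: 0.0
```

```bash
python3 - <<'E'
from h import *
R=.148
go(fw(.07,-.06,.17),*[fw(-R*np.cos(a)+.013,-.06,R*np.sin(a)+.022) for a in (1.5,1.3,1.1,.9,.7,.5,.35,.25,.15,.08,.04,.025)])
E
```

```text
yaw 0.069 q [-0.29  0.61  1.12 -0.    1.41  1.21]
[ 0.703 -0.097  0.225] -> [-0.004 -0.001  0.079]
[ 0.635 -0.102  0.225] -> [-0.071 -0.001  0.08 ]
[ 0.606 -0.104  0.22 ] -> [-0.1   -0.001  0.085]
[ 0.579 -0.105  0.209] -> [-0.128 -0.001  0.096]
[ 0.554 -0.107  0.193] -> [-0.153 -0.001  0.112]
[ 0.533 -0.108  0.172] -> [-0.174 -0.001  0.132]
[ 0.516 -0.11   0.148] -> [-0.19  -0.001  0.157]
[ 0.507 -0.11   0.128] -> [-0.199 -0.001  0.177]
[ 0.503 -0.11   0.114] -> [-0.204 -0.001  0.191]
[ 0.5   -0.111  0.099] -> [-0.207 -0.001  0.206]
[ 0.499 -0.111  0.089] -> [-0.208 -0.001  0.216]
[ 0.498 -0.111  0.083] -> [-0.208 -0.001  0.222]
[ 0.498 -0.111  0.081] -> [-0.208 -0.001  0.224]
```

Emit:
drive_effector(segments={"dx": [0,0,-0.03,-0.055,-0.065,-0.075,-0.085,-0.1,-0.114,-0.128,-0.14,-0.153,-0.164,-0.174,-0.182,-0.19,-0.195,-0.199,-0.199],"dy": [0,0,0,0,0,0,0,0,0,0,0,0,0,0,0,0,0,0,0],"dz": [0.04,0.08,0.08,0.08,0.08,0.08,0.082,0.085,0.09,0.096,0.104,0.112,0.122,0.132,0.145,0.157,0.167,0.177,0.177],"spin": [0,0,0,0,0,0,0,0,0,0,0,0,0,0,0,0,0,0,0],"jaw": [0,0,0,0,0,0,0,0,0,0,0,0,0,0,0,0,0,0,0]})

```text
t: 3.8
tcp_pos: [0.5074, -0.1116, 0.1275]
tool_rot: [0.999, 0.034, -0.001, -0.001]
force: [-0.6, -0.1, 0.8]
finger_gap: 0.002
gripper_force: 0.0
```

```bash
python3 - <<'E'
from h import *
s=snap("scene");cv2.imwrite("pics/s2.png",s["pixels"][160:310,180:380,::-1].repeat(4,0).repeat(4,1))
E
```

```text
(no output)
```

View pics/s2.png

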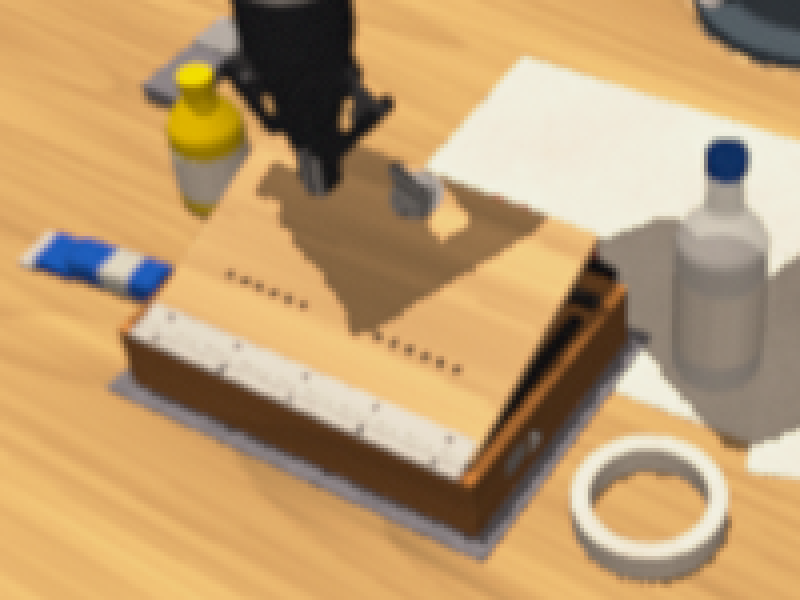

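The back has folded to about 0.35 rad, with the fingers at (318,180) beside the fastener at (415,190). I'll go on down to the seal.

Emit:
drive_effector(segments={"dx": [-0.003,-0.005,-0.007,-0.008,-0.009,-0.009,-0.009,-0.009,-0.009],"dy": [0,0,0,0,0,0,0,0,0],"dz": [0.008,0.016,0.024,0.031,0.038,0.043,0.046,0.048,0.048],"spin": [0,0,0,0,0,0,0,0,0],"jaw": [0,0,0,0,0,0,0,0,0]})

```text
t: 4.75
tcp_pos: [0.4991, -0.1122, 0.08]
tool_rot: [0.999, 0.034, -0.0, -0.0]
force: [-0.2, -0.5, 0.7]
finger_gap: -0.001
gripper_force: 0.0
```

Emit:
drive_effector(segments={"dx": [0,0,0],"dy": [0,0,0],"dz": [0.001,0.002,0.002],"spin": [0,0,0],"jaw": [0,0,0]})

```text
t: 5.05
tcp_pos: [0.4994, -0.1123, 0.0788]
tool_rot: [0.999, 0.034, 0.0, -0.0]
force: [-0.1, 0.4, 3.6]
finger_gap: 0.001
gripper_force: 2.0
```

Emit:
drive_effector(segments={"dx": [0,0,0],"dy": [0,0,0],"dz": [0.001,0.0015,0.0015],"spin": [0,0,0],"jaw": [0,0,0]})

```text
t: 5.35
tcp_pos: [0.4994, -0.1123, 0.0778]
tool_rot: [0.999, 0.034, 0.0, 0.0]
force: [-1.8, 1.5, 9.2]
finger_gap: -0.0
gripper_force: 4.6
```

Emit:
drive_effector(segments={"dx": [0,0,-0.03,-0.03,-0.03,-0.03,-0.03,-0.03,-0.03,-0.03],"dy": [0,0,0,0.05,0.1,0.15,0.2,0.2,0.2,0.2],"dz": [-0.05,-0.1,-0.15,-0.15,-0.15,-0.15,-0.15,-0.15,-0.15,-0.15],"spin": [0,0,-0.0955,-0.191,-0.2865,-0.382,-0.4775,-0.573,-0.6685,-0.7639],"jaw": [0.5,0.5,0.5,0.5,0.5,0.5,0.5,0.5,0.5,0.5]})

```text
t: 6.35
tcp_pos: [0.4828, -0.3147, 0.2263]
tool_rot: [0.811, 0.586, 0.0, -0.0]
force: [-0.4, 0.0, 0.3]
finger_gap: 0.502
gripper_force: 0.0
```

```bash
python3 - <<'E'
from h import *
for n in("scene","top"):
    s=snap(n); np.savez(f"{n}1.npz",**s)
    y,x,h,w,k=(195,215,80,110,7) if n=="scene" else (160,300,105,145,5)
    cv2.imwrite(f"pics/{n}1.png",cv2.resize(s["pixels"][y:y+h,x:x+w,::-1],None,fx=k,fy=k,interpolation=cv2.INTER_CUBIC))
E
```

```text
(no output)
```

View pics/scene1.png

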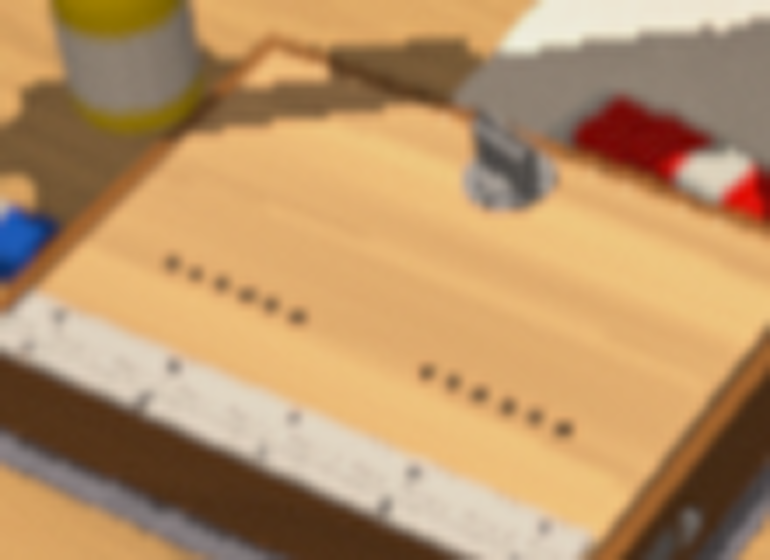

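View pics/top1.png

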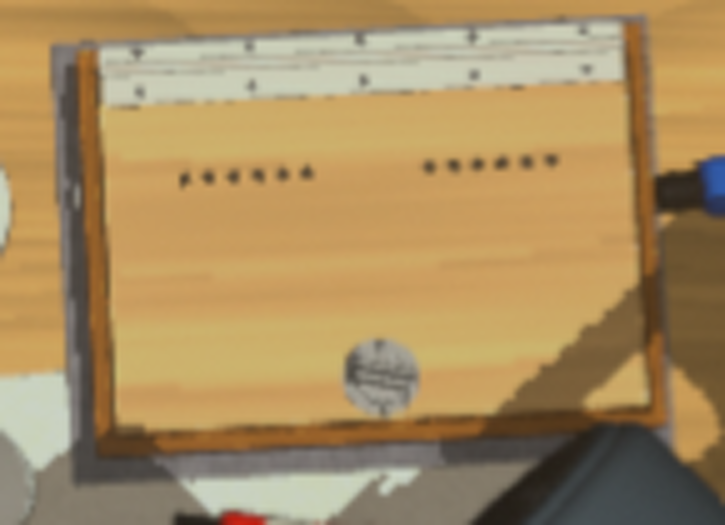

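The scene crop shows the back closed with the wing standing at (508,150). The top crop shows the plate centred at (381,376) with notches at (379,343) and (383,412), and the slot running (357,372) to (408,384), about 0.2 rad off the edge line.

```bash
cat >> h.py <<'E'
def ray(s,u,v,z):
    f=240/np.tan(np.radians(s["fov_y"])/2)
    K=np.array([[f,0,s["cx"]],[0,f,s["cy"]],[0,0,1.]])
    p=cv2.undistortPoints(np.array([[[u,v]]],float),K,np.array([s["k1"],0,0,0,0.])).ravel()
    R=np.array(s["R"]);C=-R.T@s["t"];d=R.T@np.array([*p,1]);return C+d*(z-C[2])/d[2]
E
python3 - <<'E'
from h import *
s=dict(np.load("top1.npz"))
c=lambda x,y,z:ray(s,300+(x+.5)/5-.5,160+(y+.5)/5-.5,z)
print("plate",c(381,376,.061).round(4),"expected",fw(-.158,0,0))
a,b=c(379,343,.061),c(383,412,.061);print("notch dir",np.arctan2(*(a-b)[[1,0]]),((a+b)/2).round(4))
a,b=c(357,372,.082),c(408,384,.082);print("slot",np.arctan2(*(b-a)[[1,0]])+np.pi/2, ((a+b)/2).round(4))
cs=[c(x,y,.055) for x,y in((80,50),(645,18),(664,422),(98,453))]
print("rim",np.round(cs,4),np.mean(cs,0).round(4))
a,b=cs[3],cs[2];print("yaw",np.arctan2(*(a-b)[[1,0]])-np.pi/2)
for nm in("scene","top"):
    W=cloud(dict(np.load(nm+"1.npz")));m=(abs(W[...,0]-.472)<.04)&(abs(W[...,1]+.05)<.04)
    z=W[...,2]; P=W[m&(z>.069)&(z<.1)];print(nm,len(P),P.mean(0).round(4),P[:,2].max())
    d=np.linalg.svd(P[:,:2]-P[:,:2].mean(0))[2][0];print("wing dir",np.arctan2(d[1],d[0])%np.pi)
    Q=W[(W[...,0]>.5)&(W[...,0]<.57)&(abs(W[...,1]+.05)<.1)];A=np.c_[Q[:,:2],np.ones(len(Q))];print("plane",np.linalg.lstsq(A,Q[:,2],rcond=None)[0])
E
```

```text
plate [ 0.4708 -0.053   0.061 ] expected [ 0.471344   -0.05242043  0.055     ]
notch dir 0.06634742364457022 [ 0.47  -0.053  0.061]
slot -0.21706522098890613 [ 0.4685 -0.0517  0.082 ]
rim [[ 0.6295  0.0956  0.055 ]
 [ 0.65   -0.1829  0.055 ]
 [ 0.4506 -0.1926  0.055 ]
 [ 0.4316  0.084   0.055 ]] [ 0.5404 -0.049   0.055 ]
yaw 0.06858791247209117
scene 64 [ 0.4749 -0.0493  0.0812] 0.08934963907412899
wing dir 1.456045372471017
plane [-0.01824128 -0.00066975  0.06934102]
top 61 [ 0.4702 -0.0522  0.0814] 0.09239236695926625
wing dir 1.5872411584081891
plane [-0.01646984 -0.00182092  0.06628974]
```

```bash
python3 - <<'E'
from h import *
go([.4707,-.0527,.15],[.4707,-.0527,.088])
E
```

```text
yaw 1.246 q [-0.77  0.49  1.59  0.    1.06 -0.45]
[ 0.471 -0.053  0.15 ] -> [ 0.244 -0.095  0.077]
[ 0.471 -0.053  0.088] -> [ 0.244 -0.095  0.139]
```

To row units: -0.12 rad is -0.0764.

Emit:
drive_effector(segments={"dx": [0.05,0.1,0.15,0.2,0.235,0.244,0.244],"dy": [-0.02,-0.04,-0.06,-0.08,-0.092,-0.095,-0.095],"dz": [0,0,0.02,0.05,0.077,0.077,0.077],"spin": [-0.0764,-0.0764,-0.0764,-0.0764,-0.0764,-0.0764,-0.0764],"jaw": [0.5,0.5,0.5,0.5,0.5,0.5,0.5]})

```text
t: 7.15
tcp_pos: [0.4681, -0.0484, 0.1482]
tool_rot: [0.775, 0.632, -0.001, -0.003]
force: [-0.2, 0.3, -0.4]
finger_gap: 0.499
gripper_force: 0.0
```

```bash
python3 - <<'E'
from h import *
go([.4707,-.0527,.088])
E
```

```text
yaw 1.368 q [-0.34  0.5   1.91  0.    0.74 -0.14]
[ 0.471 -0.053  0.088] -> [-0.004  0.004  0.06 ]
```

Emit:
drive_effector(segments={"dx": [-0.003,-0.003,-0.003,-0.003,-0.003,-0.003,-0.003,-0.003,-0.003,-0.003,-0.003,-0.003],"dy": [0.003,0.003,0.003,0.003,0.003,0.003,0.003,0.003,0.003,0.003,0.003,0.003],"dz": [0.02,0.04,0.05,0.059,0.06,0.06,0.06,0.06,0.06,0.06,0.06,0.06],"spin": [0,0,0,0,0,0,0,0,0,0,0,0],"jaw": [0.5,0.5,0.5,0.5,0.5,0.0,0.0,0.0,0.0,0.0,0.0,0.0]}, clamp_n=40)

```text
t: 8.35
tcp_pos: [0.4717, -0.0558, 0.09]
tool_rot: [0.775, 0.632, -0.001, -0.001]
force: [-5.8, -2.1, 4.6]
finger_gap: 0.103
gripper_force: 44.0
```

To row units: 1.3 rad is 0.8276.

Emit:
drive_effector(segments={"dx": [0,0,0,0,0.001,0.001,0.001,0.001,0.002,0.002,0.002,0.002,0.002],"dy": [0,-0.001,-0.001,-0.001,-0.002,-0.002,-0.002,-0.002,-0.003,-0.003,-0.003,-0.003,-0.003],"dz": [0,0,0,0,0,0,0,0,0,0,0,0,0],"spin": [0.0764,0.1528,0.2292,0.3056,0.382,0.4584,0.5348,0.6112,0.6875,0.7639,0.8276,0.8276,0.8276],"jaw": [0,0,0,0,0,0,0,0,0,0,0,0,0]})

```text
t: 9.65
tcp_pos: [0.4678, -0.0518, 0.0898]
tool_rot: [0.999, 0.033, -0.003, -0.002]
force: [-5.7, 4.1, 4.3]
finger_gap: 0.103
gripper_force: 44.0
```

```bash
python3 - <<'E'
from h import *
go(); print(manip.sense()["ft_torque"])
E
```

```text
yaw 0.066 q [-0.35  0.61  1.95  0.    0.59  1.15]
[ 0.37829447  0.99881861 -0.04359871]
```

Emit:
drive_effector(segments={"dx": [0,0,0,0,0,0,0,0,0,0],"dy": [0,0,0,0,0,0.05,0.1,0.15,0.2,0.2],"dz": [0,0,0,-0.03,-0.07,-0.07,-0.07,-0.07,-0.07,-0.07],"spin": [0,0,0,0,0,0,0,0,0,0],"jaw": [0.5,0.5,0.5,0.5,0.3,0,0,0,0,0]}, clamp_n=40)

```text
t: 10.65
tcp_pos: [0.4865, -0.2611, 0.1607]
tool_rot: [1.0, 0.03, 0.003, 0.004]
force: [-0.1, -0.3, 0.2]
finger_gap: -0.001
gripper_force: 0.0
```

```bash
python3 - <<'E'
from h import *
s=snap("top"); np.savez("top2.npz",**s)
cv2.imwrite("pics/top2.png",cv2.resize(s["pixels"][205:265,340:420,::-1],None,fx=9,fy=9,interpolation=cv2.INTER_CUBIC))
go()
E
```

```text
yaw 0.062 q [-0.69  0.55  1.71  0.    0.87  0.82]
```

View pics/top2.png

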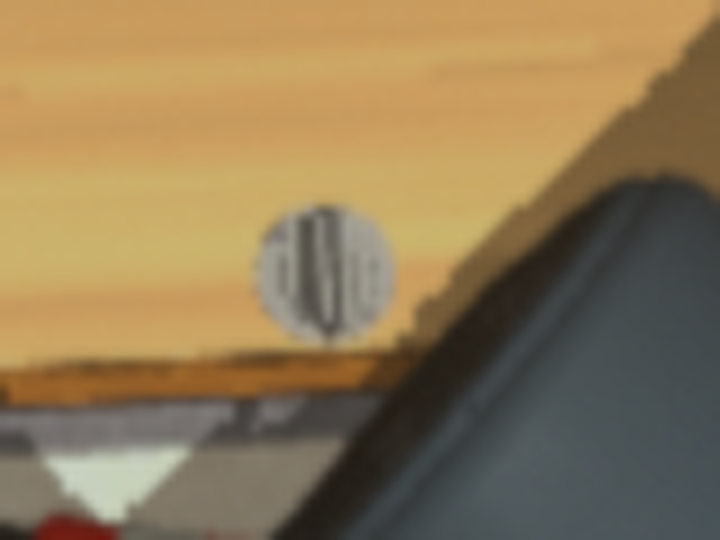

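The slot, (320,215) to (331,330), now runs nearly in line with the notches at (325,208) and (330,342). I'll check the angle numerically.

```bash
python3 - <<'E'
from h import *
acc=[]
for i in range(6):
    s=snap("top");acc.append(s["pixels"].astype(float))
I=np.mean(acc,0);g=cv2.cvtColor(I.astype(np.uint8),cv2.COLOR_RGB2GRAY)
print(g[226:245,367:385])
W=cloud(s);z=W[...,2];m=(abs(W[...,0]-.471)<.03)&(abs(W[...,1]+.052)<.03)&(z>.07)&(z<.1)
P=W[m];d=np.linalg.svd(P[:,:2]-P[:,:2].mean(0))[2][0];print(len(P),P.mean(0),d,np.arctan(d[1]/d[0]))
E
```

```text
[[172 173 173 173 172 173 172 172 171 172 172 172 173 173 173 173 173 173]
 [173 173 173 174 173 172 169 166 154 154 161 166 172 173 173 174 174 173]
 [174 174 173 171 165 163 150 137 108 101 125 151 166 170 172 173 173 173]
 [174 174 170 156 142 147 103  94 125 100 114 154 160 163 168 173 175 175]
 [175 173 157 128 132 145  94  83 128 102 112 154 156 159 161 171 177 178]
 [176 171 138 130 125 143  95  87 130 102 112 151 152 156 159 167 175 178]
 [177 171 152 152 148 147  96  86 126 105 110 146 152 153 157 162 169 176]
 [175 165 158 151 135 148  97  84 123 117 107 141 138 157 151 160 165 172]
 [172 155 156 149 123 144  97  86 120 117  99 141 136 152 137 157 161 167]
 [170 163 157 149 125 144  97  84 113 123  99 142 135 153 144 157 159 164]
 [165 158 157 149 126 144  97  81 107 136  99 142 131 155 147 156 156 163]
 [159 149 156 151 131 138  96  79 104 139  94 141 133 155 143 155 153 162]
 [162 159 152 154 150 126  98  81 100 139  94 142 135 148 151 158 160 160]
 [163 161 146 152 154 135 109  86  93 135  95 143 137 137 142 159 161 151]
 [166 165 162 154 157 150 119 106  91 118  95 137 144 138 143 160 153 128]
 [167 167 166 166 162 155 150 147 111  83 100 129 149 158 160 151 128 108]
 [167 166 166 166 164 152 152 159 148 111 135 152 149 161 150 123 100  92]
 [152 149 149 149 151 148 149 149 144 128 141 150 149 144 115  98  82  71]
 [100  92  87  85  87  92  94  95  94  94  91  92  93  85  72  67  56  47]]
57 [ 0.47017733 -0.05207225  0.0817294 ] [-0.99807753 -0.0619778 ] 0.0620175463681732
```

```bash
python3 - <<'E'
from h import *
go(fw(-.160,-.05,.05),fw(-.16,-.05,.025))
E
```

```text
yaw 0.069 q [-0.68  0.55  1.72  0.    0.87  0.82]
[ 0.473 -0.102  0.105] -> [-0.001 -0.149  0.055]
[ 0.473 -0.102  0.08 ] -> [-0.001 -0.149  0.08 ]
```

Emit:
drive_effector(segments={"dx": [0,0,0,0,0,0,0,0,0,0],"dy": [-0.05,-0.1,-0.14,-0.149,-0.149,-0.149,-0.149,-0.149,-0.149,-0.149],"dz": [0,0,0.02,0.05,0.065,0.075,0.078,0.08,0.081,0.081],"spin": [0,0,0,0,0,0,0,0,0,0],"jaw": [0,0,0,0,0,0,0,0,0,0]})

```text
t: 12.0
tcp_pos: [0.4743, -0.1046, 0.0795]
tool_rot: [0.999, 0.033, 0.001, 0.0]
force: [0.7, 1.5, 2.2]
finger_gap: -0.0
gripper_force: 0.9
```

Emit:
drive_effector(segments={"dx": [0,0,0],"dy": [0,0,0],"dz": [0.0005,0.001,0.001],"spin": [0,0,0],"jaw": [0,0,0]})

```text
t: 12.3
tcp_pos: [0.4743, -0.1045, 0.0787]
tool_rot: [0.999, 0.033, 0.001, 0.0]
force: [-0.3, 1.4, 6.1]
finger_gap: 0.005
gripper_force: 3.0
```

Emit:
drive_effector(segments={"dx": [0,0,0],"dy": [0,0,0],"dz": [0.0005,0.001,0.001],"spin": [0,0,0],"jaw": [0,0,0]})

```text
t: 12.6
tcp_pos: [0.4742, -0.1045, 0.0779]
tool_rot: [0.999, 0.033, 0.001, 0.0]
force: [-1.3, 2.0, 8.2]
finger_gap: -0.003
gripper_force: 4.2
```

Emit:
drive_effector(segments={"dx": [0,0],"dy": [0,0],"dz": [0.0005,0.0005],"spin": [0,0],"jaw": [0,0]})

```text
t: 12.8
tcp_pos: [0.4742, -0.1045, 0.0775]
tool_rot: [0.999, 0.033, 0.001, 0.0]
force: [-1.9, 1.4, 10.5]
finger_gap: 0.004
gripper_force: 4.8
```

Emit:
drive_effector(segments={"dx": [0,0],"dy": [0,0],"dz": [0.0005,0.0005],"spin": [0,0],"jaw": [0,0]})

```text
t: 13.0
tcp_pos: [0.4742, -0.1045, 0.0772]
tool_rot: [0.999, 0.033, 0.001, 0.0]
force: [-1.1, 1.5, 11.5]
finger_gap: -0.006
gripper_force: 5.5
```

Emit:
drive_effector(segments={"dx": [0,0,0],"dy": [0,0,0],"dz": [0.0005,0.001,0.001],"spin": [0,0,0],"jaw": [0,0,0]}, only="tcp|^force")

```text
tcp_pos: [0.4742, -0.1045, 0.0769]
force: [-2.2, 1.7, 18.3]
```

Emit:
drive_effector(segments={"dx": [0,0],"dy": [0,0],"dz": [0.0005,0.0005],"spin": [0,0],"jaw": [0,0]}, only="tcp|^force")

```text
tcp_pos: [0.4742, -0.1045, 0.0769]
force: [-2.8, 3.4, 22.0]
```

Emit:
drive_effector(segments={"dx": [0,0],"dy": [0,0],"dz": [0.0005,0.0005],"spin": [0,0],"jaw": [0,0]}, only="tcp|^force")

```text
tcp_pos: [0.4743, -0.1046, 0.0768]
force: [-4.0, 2.3, 25.9]
```

The TCP height has stalled at 0.0769, so the back is flush. I'll ease the push off slightly to about 20 N and check that it holds.

Emit:
drive_effector(segments={"dx": [0,0,0,0,0],"dy": [0,0,0,0,0],"dz": [-0.0007,-0.0007,-0.0007,-0.0007,-0.0007],"spin": [0,0,0,0,0],"jaw": [0,0,0,0,0]})

```text
t: 14.2
tcp_pos: [0.4743, -0.1045, 0.0769]
tool_rot: [0.999, 0.033, 0.001, 0.001]
force: [-2.8, 2.2, 20.7]
finger_gap: 0.001
gripper_force: 10.2
```

```bash
python3 - <<'E'
from h import *
s=snap("top");W=cloud(s);z=W[...,2];m=(abs(W[...,0]-.471)<.03)&(abs(W[...,1]+.052)<.02)&(z>.07)&(z<.1)
Q=W[(W[...,0]>.5)&(W[...,0]<.57)&(abs(W[...,1])<.06)];A=np.c_[Q[:,:2],np.ones(len(Q))];print("plane",np.linalg.lstsq(A,Q[:,2],rcond=None)[0])
for nm in "top","scene":
    s=snap(nm);O=np.load(f"{nm}1.npz")
    cv2.imwrite(f"pics/{nm}3.png",s["pixels"][130:330,200:500,::-1].repeat(2,0).repeat(2,1))
E
```

```text
plane [-3.53080188  0.01617275  2.02143511]
```

View pics/scene3.png

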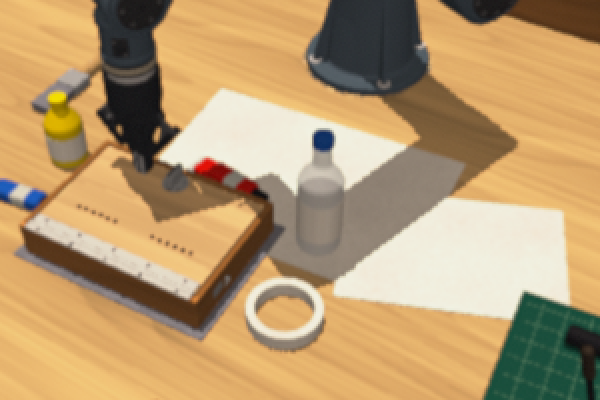

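The back lies flush with the fingers pressing at (143,162) beside the wing at (175,180), and the other things are undisturbed. Handing in.

```bash
python3 -c "
from station import manip
print(manip.sense()['force']);print(manip.sign_off())"
```

```text
[-3.06828275  1.81830075 20.66395596]
the job is handed in; nothing more can be done
None
```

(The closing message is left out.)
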